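# Find the unlocked socket cover and push it open

### The job

We need a socket to charge the glue gun: the power unit on the table has four identical tilting covers, and only one of them has been left unlocked. Press down with the fingertips on the ribbed edge of the covers (the side away from the robot), one after another, until you find the one that rocks, then push that edge down into the bay until the cover is fully open against its stop, and take the fingers away so that it stands open by itself. Only press and push: pick nothing up, and leave the other things on the table where they are.

Things in the scene. Friction and masses are not known exactly. Their poses are not given: they have to be found in the camera images.
- unit: power unit fixed to the table, grey with black ends: 152 mm deep (x), 474 long (y), 90 high; origin at the centre of its underside, -x side towards the robot. On top four identical aluminium covers, flush with the rim, cover_1 at the +y end to cover_4 at -y, 110 mm apart. Under each is a bay 122 (x) x 104 mm (y); its far half, where an open cover sinks in, is clear down to 24 mm above the table
- cover_1_far (a point): press point of cover_1, on its top face amid three fine ribs: middle of its width, 45 mm from the axle towards the unit's +x (far) side, 14 mm from the far edge; 90 mm above the table when shut; moves with the cover. The cover is a plate 118 (x) x 100 (y) x 6 mm on an axle along the unit's y under its middle
- cover_1 (a joint): tilt of cover_1, rad: 0 shut, growing as its far half sinks and its robot-side half rises; 0.95 (54 degrees) fully open at its stop; it cannot tilt the other way. The unlocked cover turns with even friction (about 3 N at the ribs) and stays where it is left; a locked one, held from below, gives at most 2 mm at the ribs under 25 N. All look the same
- cover_2_far (a point): press point of cover_2, on its top face amid three fine ribs: middle of its width, 45 mm from the axle towards the unit's +x (far) side, 14 mm from the far edge; 90 mm above the table when shut; moves with the cover. The cover is a plate 118 (x) x 100 (y) x 6 mm on an axle along the unit's y under its middle
- cover_2 (a joint): tilt of cover_2, rad: 0 shut, growing as its far half sinks and its robot-side half rises; 0.95 (54 degrees) fully open at its stop; it cannot tilt the other way. The unlocked cover turns with even friction (about 3 N at the ribs) and stays where it is left; a locked one, held from below, gives at most 2 mm at the ribs under 25 N. All look the same
- cover_3_far (a point): press point of cover_3, on its top face amid three fine ribs: middle of its width, 45 mm from the axle towards the unit's +x (far) side, 14 mm from the far edge; 90 mm above the table when shut; moves with the cover. The cover is a plate 118 (x) x 100 (y) x 6 mm on an axle along the unit's y under its middle
- cover_3 (a joint): tilt of cover_3, rad: 0 shut, growing as its far half sinks and its robot-side half rises; 0.95 (54 degrees) fully open at its stop; it cannot tilt the other way. The unlocked cover turns with even friction (about 3 N at the ribs) and stays where it is left; a locked one, held from below, gives at most 2 mm at the ribs under 25 N. All look the same
- cover_4_far (a point): press point of cover_4, on its top face amid three fine ribs: middle of its width, 45 mm from the axle towards the unit's +x (far) side, 14 mm from the far edge; 90 mm above the table when shut; moves with the cover. The cover is a plate 118 (x) x 100 (y) x 6 mm on an axle along the unit's y under its middle
- cover_4 (a joint): tilt of cover_4, rad: 0 shut, growing as its far half sinks and its robot-side half rises; 0.95 (54 degrees) fully open at its stop; it cannot tilt the other way. The unlocked cover turns with even friction (about 3 N at the ribs) and stays where it is left; a locked one, held from below, gives at most 2 mm at the ribs under 25 N. All look the same
- glue_gun: loose thing, not to be disturbed: cordless blue glue gun lying on its side, about 160 x 160 mm and 45 mm high; origin on its underside below the barrel
- scissors: loose thing, not to be disturbed: craft scissors with orange handles, lying flat, 155 mm long, 12 mm high; origin at the pivot, on the underside
- pebble_1: loose thing, not to be disturbed: pale decorative pebble, 48 mm across, 22 mm high; origin at the centre of its underside
- pebble_2: loose thing, not to be disturbed: grey decorative pebble, 38 mm across, 18 mm high; origin at the centre of its underside
- wood_slice: loose thing, not to be disturbed: slice of a branch with bark, a disc 80 mm across, 14 mm high; origin at the centre of its underside
- glue_bottle: loose thing, not to be disturbed: white craft-glue bottle with orange cap, 52 mm across, 130 mm tall; origin at the centre of its underside
- mug: loose thing, not to be disturbed: white mug, 80 mm across, 92 mm tall, with a handle; origin at the centre of its underside

How it is judged (in metres and radians):
On the way:
1. the unlocked cover has been found: it rocks under the press, its ribbed edge at least 5 mm down (value of joint any of cover_1, cover_2, cover_3, cover_4 above 0.12 rad).
At the end, for the whole second after the job is handed in: The unlocked cover is open to at least 0.85 rad (its stop is at 0.95), at rest with nothing touching it, and the other three covers are shut (under 0.08 rad) (((value of joint cover_1 above 0.85 rad and velocity of joint cover_1 below 0.05 rad/s and value of joint each of cover_2, cover_3, cover_4 below 0.08 rad) or (value of joint cover_2 above 0.85 rad and velocity of joint cover_2 below 0.05 rad/s and value of joint each of cover_1, cover_3, cover_4 below 0.08 rad) or (value of joint cover_3 above 0.85 rad and velocity of joint cover_3 below 0.05 rad/s and value of joint each of cover_1, cover_2, cover_4 below 0.08 rad) or (value of joint cover_4 above 0.85 rad and velocity of joint cover_4 below 0.05 rad/s and value of joint each of cover_1, cover_2, cover_3 below 0.08 rad))).
It fails at once if a bystander is picked up, pushed or knocked: moved more than 20 mm (distance of any of glue_gun, scissors, pebble_1, pebble_2, wood_slice, glue_bottle, mug from where it was at the start of the episode above 0.02 m).
It also fails if it takes over 45 s, if anything falls off the work surface, if the arm or the gripper's body presses on something with over 40 N, if the wrist force passes 120 N, or if a joint passes its speed limit or range.

### The arm

A 6-joint arm with a two-finger parallel gripper is mounted at the origin on the work surface. World frame = base frame: x ahead of the robot, y to its left, z up, the work surface at z = 0. Lengths are in m, angles in degrees, forces in N, time in s.
With the tool pointing down it reaches from about 0.15 to 0.775 m from the base axis. Payload 6.1 kg.
Tool frame: the origin (TCP) lies midway between the tips of the shut fingers; the grasp point (between the pads) lies 19 mm behind it (manip.grip_point_offset is the z of the grasp point in the tool frame, in m); z points along the fingers, y is the line along which they close (so a half turn about z gives the same grasp; the last joint's range is limited). The gripper opens to 85 mm and grips with 20 to 120 N. Pads are 22 mm wide; open, the fingers measure 114 mm over their backs; the gripper's body (76 mm by 85 mm) begins 54 mm behind the grasp point. The pads swing forward as they close: fully open they stand 13 mm farther back than shut.
Start: joints at [70.588, 7.208, -2.269, 80.523, 0, 90], TCP at [0.174, 0.495, 0.194] pointing down, gripper open.
Joint ranges: [-155.77, 155.77], [-54.66, 111.73], [-72.52, 77.12], [-102.08, 115.82], [-83.92, 84.16], [-180, 180]. Speed limits (degrees/s): [136.94, 136.94, 172.46, 180, 180, 180].

### API

Orientations are given as [roll, pitch, yaw] about the fixed x, y, z axes, in that order (R = Rz(yaw) Ry(pitch) Rx(roll)).
In Python, from cell import manip gives the robot as it stands.
- The arm moves only by the tool step_arm, never from a script. Its argument "increments" is a list of rows, each a list of 5 numbers: the shift along the tool's x, y, z in units of 40 mm (1.0 is 40 mm), then the turn about the tool's z in degrees, then the opening, from 0 (shut) to 1 (fully open). In form: [[x, y, z, turn, claw], ...]. A call has exactly 8 rows; each row shifts and turns the commanded pose from where the row before left it, along the tool's axes as they then stand; what a row does not reach is not made up. A row lasts 1/10 s, in which the tool goes at most 50 mm and 8.59 degrees, less where a joint would pass 70% of its speed; a pose out of reach is approached as far as the arm can. A call is refused whole if a number of a shift passes 1 or a number of a turn 8.59, either way. A call with a gripper value outside its range is refused whole. The fingers move at their own pace and stop on an object; the grip force is fixed at half the most. Time passes only in rows, so rows that do not move let the fingers close, or fill a call up. It gives the time, the measured TCP pose, the force, the opening and the grip force at its end, in the units of the state.
- manip.sense(): the state, without advancing time (a new reading comes with each control period).
- manip.get_image(name): name is "scene" or "top" or "wrist"; returns a dict with "color" (384x512x3 uint8, blue, green, red), "fx", "fy", "cx", "cy" (pixels), "D" ([k1, k2, p1, p2, k3] as OpenCV has them; the pictures are not rectified), "world_from_camera" (4x4, takes a point from camera to world coordinates); the wrist camera has in their place "tool_from_camera" (4x4, takes a point from camera to tool coordinates, whose origin is the TCP and whose axes are the flange's). Camera axes: x right, y down, z forward; pixel columns grow to the right and rows downward; lengths in m; the calibration is good to about 2 mm. A picture is of the moment at which its call begins: read the wrist's pose just before it. There is no depth.
- manip.hand_in(): hands the job in; it is judged then, once.
Trained networks look in a picture, given as the dict that the camera call returned (one of the last four; its "shot" number tells which), for a name from the list of things; names that differ only in an ending like _2 or _b are one class to them, and where a whole thing is asked for, a point or a joint stands for the part that bears it (a point fixed in the world has none). Each returns a list of dicts, best first, with "conf" (0 to 1); they miss things now and then, are a little off and sometimes report something else, mostly with a low value. They report only what shows in the picture. A call takes as long as a camera call.
- manip.recognise(picture, label): "at" ([column, row] as shares, 0 to 1, of the picture: columns of its width, rows of its height, amid what is visible of it).
- manip.pinpoint(picture, label): "at" ([column, row] as shares, 0 to 1, of the picture: columns of its width, rows of its height: a listed point, or the origin of a listed thing).
The state is a dict: "time_s": time; "joint_positions": joint angles; "joint_velocities": joint speeds; "effort": joint torques, N m; "tool_pos": TCP position; "tool_rot": TCP orientation; "force": force on the tool from outside, world axes, zero at the start; "ft_torque": the same for the moment, N m; "gripper_width": finger opening in m; "finger_force": force on a finger pad.
Only numpy, scipy, OpenCV 4.12 (cv2) and the standard library are available. Lean on these libraries where they do the work, as an engineer would, in place of code of your own. Each camera call takes 0.05 s, during which the arm holds its last target. There are 200 camera calls.

## Working session

There is one attempt and no reset: what is moved stays moved. The work goes in short steps, Python scripts to look and compute and a tool call to move; the robot and the scene stay as the last step left them, time stands still between calls to the robot, and variables do not carry over. Pictures are saved under pics/ and viewed, at most 10 in all, crops included, and the job is handed in when it is done.

Besides the shell and the picture viewer there is one more tool, called after ">>>" as name(argument=value, ...), one argument or row to a line, values as JSON. step_arm: Moves the arm, as the interface text tells. Its arguments: {"type":"object","properties":{"increments":{"type":"array","items":{"type":"array","items":{"type":"number"}}}},"required":["increments"]}

```bash
mkdir -p pics; cat > h.py <<'E'
import numpy as np, cv2
from cell import manip
def ray(p,at):
    h,w=p["color"].shape[:2]
    K=np.array([[p["fx"],0,p["cx"]],[0,p["fy"],p["cy"]],[0,0,1]])
    u=cv2.undistortPoints(np.array([[[at[0]*w,at[1]*h]]],float),K,np.array(p["D"],float))[0,0]
    T=np.array(p["world_from_camera"]); return T[:3,3],T[:3,:3]@np.array([u[0],u[1],1])
def onz(p,at,z):
    o,d=ray(p,at); return (o+d*(z-o[2])/d[2]).round(4)
E
python3 - <<'E'
from h import *
for n in("top","scene"):
    p=manip.get_image(n); cv2.imwrite(f"pics/{n}0.png",p["color"])
    for r in manip.pinpoint(p,"cover_1_far")[:6]: print(n,"far",round(r["conf"],2),np.round(r["at"],3),onz(p,r["at"],.09))
    for l,z in(("unit",0),("glue_gun",0),("glue_bottle",0),("mug",0)):
        for r in manip.pinpoint(p,l)[:1]: print(n,l,round(r["conf"],2),np.round(r["at"],3),onz(p,r["at"],z))
s=manip.sense(); print(s["tool_pos"],s["tool_rot"],s["gripper_width"],s["time_s"])
E
```

```text
top far 0.83 [0.503 0.449] [0.5838 0.0686 0.09  ]
top unit 0.84 [0.623 0.517] [ 0.5352 -0.0863  0.    ]
top glue_gun 0.76 [0.856 0.581] [ 0.4737 -0.3886  0.    ]
top glue_bottle 0.74 [0.502 0.379] [0.676  0.0748 0.    ]
top mug 0.74 [0.368 0.477] [0.5746 0.254  0.    ]
scene far 0.6 [0.554 0.524] [0.5933 0.0795 0.09  ]
scene unit 0.93 [0.412 0.568] [ 0.5249 -0.0945 -0.    ]
scene glue_gun 0.59 [0.187 0.578] [ 0.4908 -0.3896  0.    ]
scene glue_bottle 0.94 [0.569 0.666] [0.689 0.08  0.   ]
scene mug 0.68 [0.677 0.557] [0.5681 0.2569 0.    ]
[0.17447793 0.49511198 0.19449893] [-1.79997681e+02  1.11166017e-03  1.60586815e+02] 0.08554344912520255 0.6
```

View pics/top0.png

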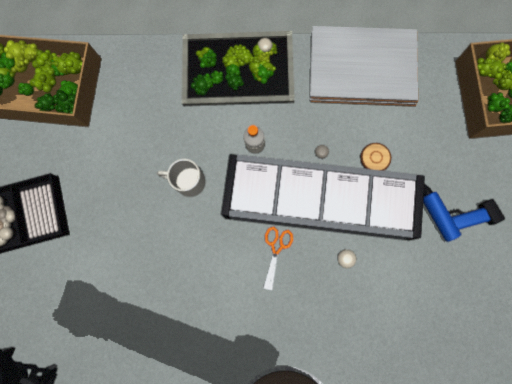

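View pics/scene0.png

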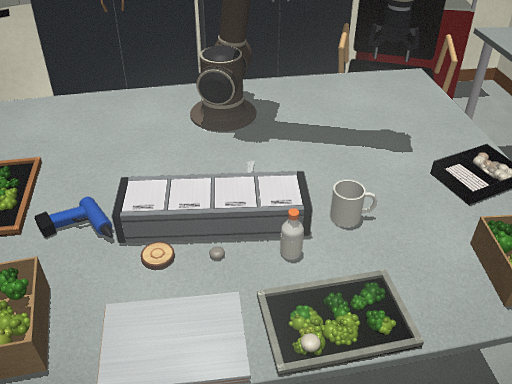

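The top view shows the unit from (228,157) to (424,237), with covers 1 to 4 running left to right and ribs near (257,168), (302,173), (348,178) and (393,182). The bottle at (254,138) stands behind cover 1. The scene view agrees. I'll enlarge the unit to fix its pose.

```bash
python3 - <<'E'
from h import *
p=manip.get_image("top"); c=p["color"]
cv2.imwrite("pics/crop.png",cv2.resize(c[140:250,215:435],None,fx=3.6,fy=3.6,interpolation=cv2.INTER_CUBIC))
# bright cover quads
g=c.min(2); m=np.zeros_like(g); m[140:250,215:435]=(g[140:250,215:435]>150)*255
n,l,st,ce=cv2.connectedComponentsWithStats(m)
for i in range(1,n):
    if st[i,4]>500:
        r=cv2.minAreaRect(np.argwhere(l==i)[:,::-1].astype(np.float32)); q=r[0]
        print(st[i],np.round(r[0],1),np.round(r[1],1),round(r[2],1),onz(p,[(q[0]+.5)/512,(q[1]+.5)/384],.09))
for q in((257,168.5),(302,173),(348,177.5),(393,182)): print(onz(p,[q[0]/512,q[1]/384],.09))
print(onz(p,[254/512,130/384],.13), np.round(p["world_from_camera"],3).tolist())
E
```

```text
[ 231  161   47   54 2055] [253.9 187.5] [42.1 49.9] 6.7 [0.5458 0.0763 0.09  ]
[ 277  166   47   54 2083] [299.7 192.7] [42.5 50. ] 6.1 [ 0.5337 -0.0332  0.09  ]
[ 322  171   47   54 2091] [345.9 198. ] [43.  50.3] 6.2 [ 0.5214 -0.1426  0.09  ]
[ 370  176   45   54 2125] [392.4 203.1] [42.8 51.2] 4.6 [ 0.5099 -0.2519  0.09  ]
[0.5936 0.0707 0.09  ]
[ 0.5829 -0.0377  0.09  ]
[ 0.5724 -0.1476  0.09  ]
[ 0.5619 -0.2543  0.09  ]
[0.6776 0.0771 0.13  ] [[0.01, -0.984, 0.178, 0.354], [-1.0, -0.005, 0.027, 0.023], [-0.026, -0.178, -0.984, 1.139], [0.0, 0.0, 0.0, 1.0]]
```

View pics/crop.png

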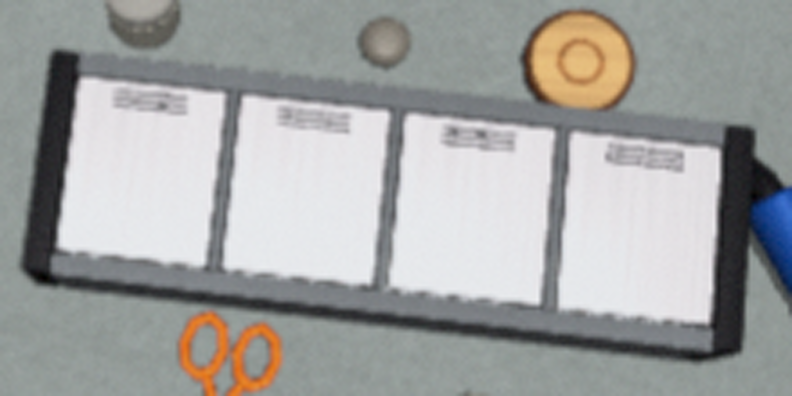

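The ribs in the crop sit at about (150,101), (314,119), (478,136) and (645,155). The cover centres are about 110 mm apart and the unit's yaw is about -6.2°, so both match the sizes given. I'll shut the fingers, align with the unit and go above cover 1.

>>> step_arm(
  increments=[
    [0, 0, 0, -6.6, 0],
    [0, 0, 0, -6.6, 0],
    [-0.94, -0.78, 0, 0, 0],
    [-0.94, -0.78, 0, 0, 0],
    [-0.94, -0.78, 0, 0, 0],
    [-0.94, -0.78, 0, 0, 0],
    [-0.94, -0.78, 0, 0, 0],
    [-0.94, -0.78, 0, 0, 0],
  ],
)

```text
time_s: 1.45
tool_pos: [0.3796, 0.2831, 0.1948]
tool_rot: [180.0, 0.0, 173.8]
force: [1.2, 1.8, 1.1]
gripper_width: 0.0003
finger_force: 0.0
```

>>> step_arm(
  increments=[
    [-0.94, -0.78, 0, 0, 0],
    [-0.94, -0.78, 0, 0, 0],
    [-0.94, -0.78, 0, 0, 0],
    [-0.94, -0.78, 0, 0, 0],
    [-0.94, -0.78, 0, 0, 0],
    [-0.94, -0.78, 0, 0, 0],
    [0, 0, 0, 0, 0],
    [0, 0, 0, 0, 0],
  ],
)

```text
time_s: 2.25
tool_pos: [0.5829, 0.073, 0.1938]
tool_rot: [-180.0, -0.1, 173.7]
force: [-0.4, -0.3, 0.8]
gripper_width: -0.0001
finger_force: 0.0
```

```bash
python3 - <<'E'
from h import *
from scipy.spatial.transform import Rotation as R
s=manip.sense(); p=manip.get_image("wrist"); T=np.eye(4); T[:3,:3]=R.from_euler("xyz",s["tool_rot"],degrees=True).as_matrix(); T[:3,3]=s["tool_pos"]
p["world_from_camera"]=T@np.array(p["tool_from_camera"]); cv2.imwrite("pics/w1.png",p["color"])
for r in manip.pinpoint(p,"cover_1_far")[:5]: print(round(r["conf"],2),np.round(np.array(r["at"])*[512,384]),onz(p,r["at"],.09))
print(s["tool_pos"])
E
```

```text
0.79 [249. 187.] [0.5895 0.0713 0.09  ]
[0.58293143 0.07303076 0.19377974]
```

View pics/w1.png

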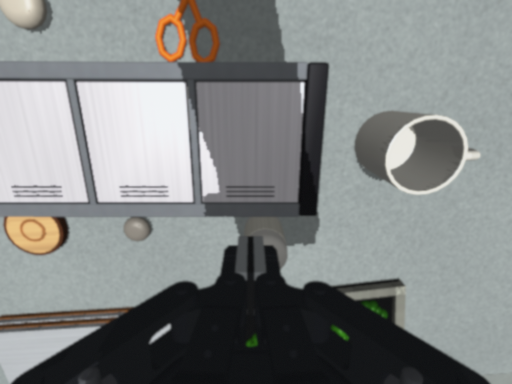

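The wrist view shows cover 1's ribs at (249,190), and they triangulate to (0.590, 0.071), as predicted. Now I'll press gently.

>>> step_arm(
  increments=[
    [-0.1, 0, 1, 0, 0],
    [0, 0, 1, 0, 0],
    [0, 0, 0.35, 0, 0],
    [0, 0, 0.15, 0, 0],
    [0, 0, 0.05, 0, 0],
    [0, 0, 0.05, 0, 0],
    [0, 0, 0.05, 0, 0],
    [0, 0, 0, 0, 0],
  ],
)

```text
time_s: 3.15
tool_pos: [0.587, 0.0738, 0.0894]
tool_rot: [180.0, 0.1, 173.8]
force: [-0.3, -0.8, -0.0]
gripper_width: 0.0003
finger_force: 0.0
```

>>> step_arm(
  increments=[
    [0, 0, 0.05, 0, 0],
    [0, 0, 0.05, 0, 0],
    [0, 0, 0.05, 0, 0],
    [0, 0, 0, 0, 0],
    [0, 0, 0, 0, 0],
    [0, 0, 0, 0, 0],
    [0, 0, 0, 0, 0],
    [0, 0, 0, 0, 0],
  ],
)

```text
time_s: 3.95
tool_pos: [0.5865, 0.0737, 0.0826]
tool_rot: [180.0, 0.0, 173.8]
force: [-0.1, -0.1, -0.2]
gripper_width: 0.0
finger_force: 0.0
```

No force at rest, which would fit a cover that has given way. I'll look before going on.

```bash
python3 - <<'E'
from h import *
p=manip.get_image("scene"); print(manip.sense()["force"])
cv2.imwrite("pics/s2.png",cv2.resize(p["color"][90:280,100:380],None,fx=2.8,fy=2.8,interpolation=cv2.INTER_CUBIC))
E
```

```text
[-0.193447   -0.08830634  0.61707694]
```

View pics/s2.png

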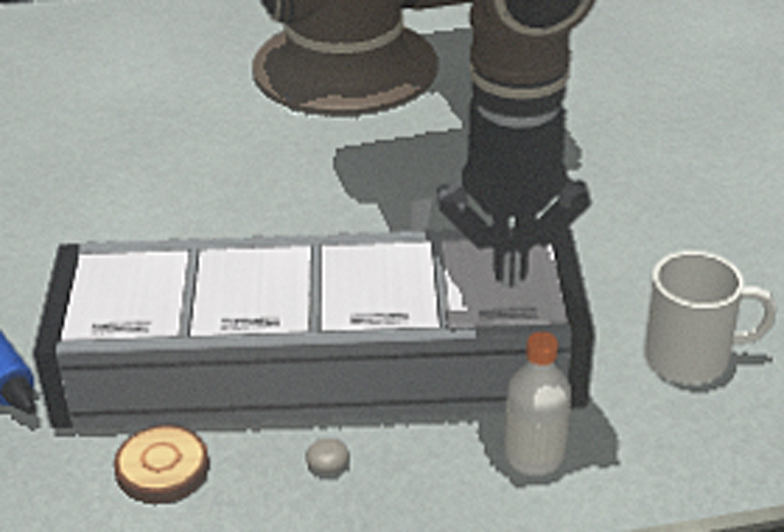

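The fingertips show at about (512,283) in the crop and the ribs at (510,313), so the tips may be short or above the cover. I'll check with a projection.

```bash
python3 - <<'E'
from h import *
p=manip.get_image("scene"); s=manip.sense(); print(s["tool_pos"],s["gripper_width"],s["force"])
T=np.linalg.inv(p["world_from_camera"]); K=np.array([[p["fx"],0,p["cx"]],[0,p["fy"],p["cy"]],[0,0,1]])
def pr(w):
    r,_=cv2.Rodrigues(T[:3,:3]); return cv2.projectPoints(np.array([w],float),r,T[:3,3],K,np.array(p["D"],float))[0].ravel().round(1)
crop=lambda a:((a-[100,90])*2.8).round()
print("tcp",crop(pr(s["tool_pos"])),"rib",crop(pr([.5905,.0714,.09])),"mid",crop(pr([.5458,.0763,.09])),"unit far top corner",crop(pr([.5458+.9941*.076+.1088*.072,.0763-.1088*.076+.994*.072,.09])))
for z in(.09,.11,.13): print(z,onz(p,[(512/2.8+100)/512,(283/2.8+90)/384],z))
print("ribs seen",onz(p,[(510/2.8+100)/512,(313/2.8+90)/384],.09))
E
```

```text
[0.58651113 0.07371551 0.08254263] 0.0001926848288437644 [-0.23237274  0.10290179 -0.4313955 ]
tcp [506. 313.] rib [505. 310.] mid [500. 277.] unit far top corner [593. 330.]
0.09 [0.5555 0.0855 0.09  ]
0.11 [0.5795 0.0794 0.11  ]
0.13 [0.6035 0.0734 0.13  ]
ribs seen [0.5951 0.075  0.09  ]
```

```bash
python3 - <<'E'
from h import *
from scipy.spatial.transform import Rotation as R
s=manip.sense(); p=manip.get_image("wrist"); T=np.eye(4); T[:3,:3]=R.from_euler("xyz",s["tool_rot"],degrees=True).as_matrix(); T[:3,3]=[.58293,.07303,.19378]
p["world_from_camera"]=T@np.array(p["tool_from_camera"]); print(np.round(p["tool_from_camera"],3).tolist(),p["fx"])
a=[onz(p,[u/512,191/384],.09) for u in(250,144,37)]; print(a,"spacing if tool z right, expect .110")
T=np.array(p["tool_from_camera"]); C=np.linalg.inv(T)[:3,3]; print("tcp pixel", C[:2]/C[2]*p["fx"]+[p["cx"],p["cy"]])
q=manip.get_image("scene")["color"][170:225,245:315]
w=cv2.resize(p["color"],(512,384)); z=cv2.resize(q,(280*2-60,384),interpolation=cv2.INTER_NEAREST)
z=np.clip(z.astype(int)*2,0,255).astype(np.uint8); w=np.hstack([w[:,100:400],z]); cv2.imwrite("pics/c3.png",w); print(w.shape)
E
```

```text
[[-0.001, -0.948, -0.319, 0.082], [1.0, -0.001, -0.0, 0.0], [0.0, -0.319, 0.948, -0.179], [0.0, 0.0, 0.0, 1.0]] 287.0543310109393
[array([0.5939, 0.0717, 0.09  ]), array([ 0.5819, -0.0375,  0.09  ]), array([ 0.5698, -0.1468,  0.09  ])] spacing if tool z right, expect .110
tcp pixel [250.06495376 223.29534015]
(384, 800, 3)
```

View pics/c3.png

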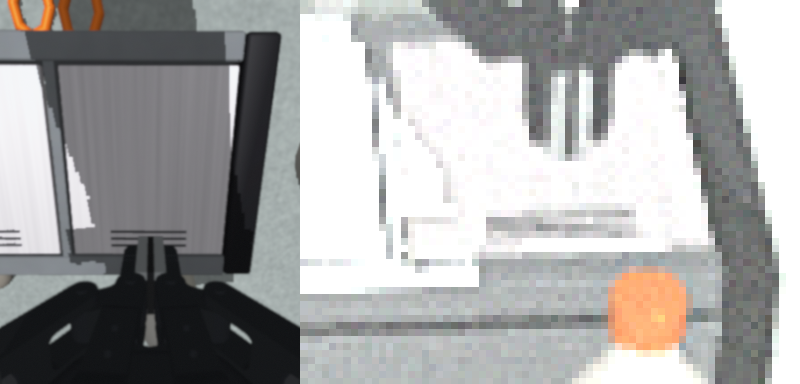

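The wrist image puts the tips at row 238, where the stated TCP would be at row 223. The scene view also shows them about 30 mm above the cover, so the real fingertips are short of the reported TCP. That explains the zero force, so cover 1 hasn't been touched yet. I'll descend to real contact and use that as the height reference.

>>> step_arm(
  increments=[
    [0, 0, 0.15, 0, 0],
    [0, 0, 0.1, 0, 0],
    [0, 0, 0.1, 0, 0],
    [0, 0, 0.05, 0, 0],
    [0, 0, 0.05, 0, 0],
    [0, 0, 0.05, 0, 0],
    [0, 0, 0, 0, 0],
    [0, 0, 0, 0, 0],
  ],
)

```text
time_s: 4.95
tool_pos: [0.5865, 0.0737, 0.0626]
tool_rot: [-180.0, 0.0, 173.8]
force: [0.4, 0.1, -0.4]
gripper_width: -0.0001
finger_force: 0.0
```

>>> step_arm(
  increments=[
    [0, 0, 0.05, 0, 0],
    [0, 0, 0.05, 0, 0],
    [0, 0, 0.05, 0, 0],
    [0, 0, 0, 0, 0],
    [0, 0, 0, 0, 0],
    [0, 0, 0, 0, 0],
    [0, 0, 0, 0, 0],
    [0, 0, 0, 0, 0],
  ],
)

```text
time_s: 5.75
tool_pos: [0.5865, 0.0737, 0.0566]
tool_rot: [180.0, 0.0, 173.8]
force: [-1.0, 0.7, 0.4]
gripper_width: 0.0003
finger_force: 0.0
```

>>> step_arm(
  increments=[
    [0, 0, 0, 0, 0],
    [0, 0, 0, 0, 0],
    [0, 0, 0, 0, 0],
    [0, 0, 0.05, 0, 0],
    [0, 0, 0, 0, 0],
    [0, 0, 0.05, 0, 0],
    [0, 0, 0, 0, 0],
    [0, 0, 0.05, 0, 0],
  ],
)

```text
time_s: 6.55
tool_pos: [0.5867, 0.0737, 0.051]
tool_rot: [180.0, 0.0, 173.8]
force: [-1.7, 0.3, 3.8]
gripper_width: 0.0
finger_force: 2.0
```

```bash
python3 - <<'E'
from h import *
a=manip.get_image("scene")["color"][170:225,245:315]; p=manip.get_image("wrist"); s=manip.sense(); print(s["tool_pos"],s["force"])
z=np.clip(cv2.resize(a,(500,384),interpolation=cv2.INTER_NEAREST).astype(int)*2,0,255).astype(np.uint8)
cv2.imwrite("pics/c4.png",np.hstack([p["color"][:,100:400],z]))
E
```

```text
[0.58672399 0.07371026 0.05063276] [ 0.17890795 -0.74973277  2.19963414]
```

View pics/c4.png

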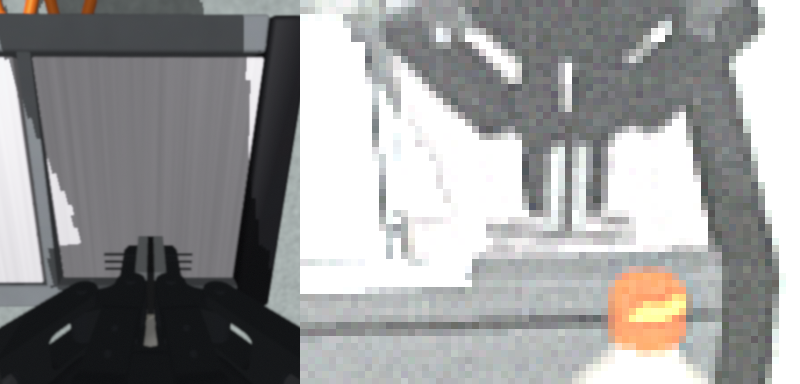

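The fingers are now on the ribs, with contact at a reported z of about 0.052. I'll press further.

>>> step_arm(
  increments=[
    [0, 0, 0.05, 0, 0],
    [0, 0, 0, 0, 0],
    [0, 0, 0.05, 0, 0],
    [0, 0, 0, 0, 0],
    [0, 0, 0, 0, 0],
    [0, 0, 0, 0, 0],
    [0, 0, 0, 0, 0],
    [0, 0, 0, 0, 0],
  ],
)

```text
time_s: 7.45
tool_pos: [0.5865, 0.0737, 0.0464]
tool_rot: [-180.0, -0.0, 173.8]
force: [0.7, 0.1, 2.0]
gripper_width: 0.0
finger_force: 0.8
```

It sank more than 5 mm at only about 2–3 N, where a locked cover would be far stiffer. Cover 1 is the unlocked one. I'll push on along the arc.

>>> step_arm(
  increments=[
    [0, 0, 0.1, 0, 0],
    [0.03, 0, 0.1, 0, 0],
    [0.03, 0, 0.1, 0, 0],
    [0.04, 0, 0.1, 0, 0],
    [0.05, 0, 0.1, 0, 0],
    [0, 0, 0, 0, 0],
    [0, 0, 0, 0, 0],
    [0, 0, 0, 0, 0],
  ],
)

```text
time_s: 8.25
tool_pos: [0.5805, 0.0743, 0.0262]
tool_rot: [-180.0, -0.0, 173.8]
force: [1.5, -0.2, -0.1]
gripper_width: -0.0
finger_force: 0.4
```

```bash
python3 - <<'E'
from h import *
a=manip.get_image("scene")["color"][160:225,235:315]; p=manip.get_image("wrist"); s=manip.sense(); print(s["tool_pos"],s["force"])
z=np.clip(cv2.resize(a,(500,384),interpolation=cv2.INTER_NEAREST).astype(int)*2,0,255).astype(np.uint8)
cv2.imwrite("pics/c5.png",np.hstack([p["color"][:,100:400],z]))
E
```

```text
[0.58041918 0.07428997 0.02623858] [0.88016993 0.33497855 0.48206425]
```

View pics/c5.png

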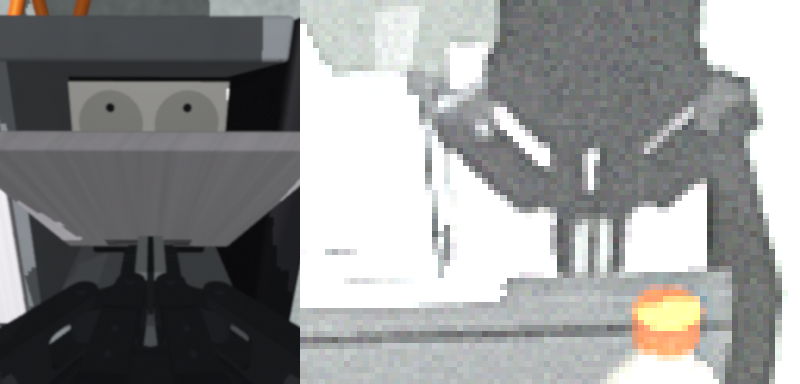

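The cover is clearly tilting: the socket shows at (150,108) and the fingers are at the ribs. I'll carry on to the stop.

>>> step_arm(
  increments=[
    [0.05, 0, 0.08, 0, 0],
    [0, 0, 0, 0, 0],
    [0.05, 0, 0.08, 0, 0],
    [0, 0, 0, 0, 0],
    [0, 0, 0, 0, 0],
    [0, 0, 0, 0, 0],
    [0, 0, 0, 0, 0],
    [0, 0, 0, 0, 0],
  ],
)

```text
time_s: 9.15
tool_pos: [0.5798, 0.0747, 0.0223]
tool_rot: [180.0, 0.4, 173.8]
force: [5.9, -1.5, 8.7]
gripper_width: -0.0005
finger_force: 5.0
```

>>> step_arm(
  increments=[
    [0.05, 0, 0.05, 0, 0],
    [0, 0, 0, 0, 0],
    [0, 0, 0, 0, 0],
    [0, 0, 0, 0, 0],
    [0, 0, 0, 0, 0],
    [0, 0, 0, 0, 0],
    [0, 0, 0, 0, 0],
    [0, 0, 0, 0, 0],
  ],
)

```text
time_s: 9.95
tool_pos: [0.5801, 0.0748, 0.0221]
tool_rot: [179.9, 0.7, 173.8]
force: [8.1, -2.2, 14.6]
gripper_width: -0.0001
finger_force: 7.6
```

It has met a firm stop. I'll withdraw up and slightly away from the cover, then check the angle.

>>> step_arm(
  increments=[
    [-0.15, 0, -0.1, 0, 0],
    [-0.05, 0, -0.3, 0, 0],
    [0, 0, -0.8, 0, 0],
    [0, 0, -1, 0, 0],
    [0, 0, -1, 0, 0],
    [0, 0, -1, 0, 0],
    [0, 0, -0.5, 0, 0],
    [0, 0, 0, 0, 0],
  ],
)

```text
time_s: 10.75
tool_pos: [0.5833, 0.0743, 0.2096]
tool_rot: [179.9, 0.2, 173.8]
force: [-0.1, -0.2, 0.5]
gripper_width: 0.0001
finger_force: 0.0
```

```bash
python3 - <<'E'
from h import *
from scipy.spatial.transform import Rotation as R
s=manip.sense(); p=manip.get_image("wrist"); T=np.eye(4); T[:3,:3]=R.from_euler("xyz",s["tool_rot"],degrees=True).as_matrix(); T[:3,3]=s["tool_pos"]
p["world_from_camera"]=T@np.array(p["tool_from_camera"]); print(s["tool_pos"],s["force"])
W=np.linalg.inv(p["world_from_camera"]); K=np.array([[p["fx"],0,p["cx"]],[0,p["fy"],p["cy"]],[0,0,1]]); r,_=cv2.Rodrigues(W[:3,:3])
ux=np.array([.9941,-.1088,0]); uy=np.array([.1088,.9941,0]); ax=np.array([.5458,.0763,.084])
im=p["color"].copy()
for a,col in((.7,(0,0,255)),(.85,(0,255,255)),(.95,(0,255,0))):
    e=np.cos(a)*ux-np.sin(a)*np.array([0,0,1]); n=np.sin(a)*ux+np.cos(a)*np.array([0,0,1])
    for t in(-.059,.045):
        q=np.array([ax+t*e+.006*n+v*uy for v in(-.05,.05)]); d=cv2.projectPoints(q,r,W[:3,3],K,np.array(p["D"],float))[0][:,0]
        print(a,t,d.round().tolist()); cv2.line(im,*[tuple(int(k) for k in x) for x in d],col,1)
cv2.imwrite("pics/w6.png",np.hstack([im[60:300,100:400],p["color"][60:300,100:400]]))
E
```

```text
[0.58326551 0.07432722 0.20957118] [-0.1196494  -0.24785453  0.53440277]
0.7 -0.059 [[190.0, 100.0], [305.0, 100.0]]
0.7 0.045 [[206.0, 170.0], [291.0, 170.0]]
0.85 -0.059 [[189.0, 109.0], [306.0, 108.0]]
0.85 0.045 [[206.0, 166.0], [290.0, 166.0]]
0.95 -0.059 [[189.0, 115.0], [306.0, 115.0]]
0.95 0.045 [[206.0, 162.0], [290.0, 162.0]]
```

View pics/w6.png

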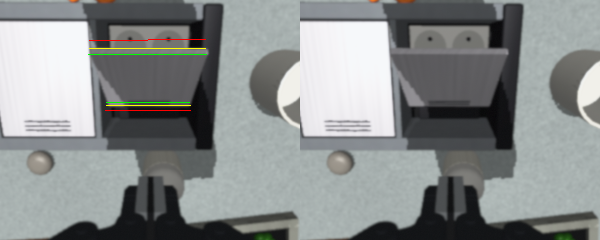

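The cover stands open. The ribs are near row 162 and the edge lies between the 0.85 and 0.95 lines. I'll read the edge row numerically.

```bash
python3 - <<'E'
from h import *
c=manip.get_image("wrist")["color"].mean(2)
print("edge",c[104:122,225:280].mean(1).round().tolist()); print("rib",c[154:176,240:256].mean(1).round().tolist()); print("beside ribs",c[154:176,215:228].mean(1).round().tolist())
E
```

```text
edge [118.0, 118.0, 117.0, 117.0, 116.0, 118.0, 123.0, 126.0, 127.0, 126.0, 120.0, 107.0, 97.0, 94.0, 93.0, 93.0, 93.0, 93.0]
rib [92.0, 92.0, 92.0, 92.0, 92.0, 92.0, 90.0, 83.0, 71.0, 69.0, 66.0, 64.0, 65.0, 55.0, 35.0, 21.0, 18.0, 17.0, 17.0, 17.0, 17.0, 17.0]
beside ribs [95.0, 97.0, 101.0, 106.0, 110.0, 113.0, 115.0, 118.0, 122.0, 126.0, 128.0, 128.0, 117.0, 87.0, 56.0, 42.0, 40.0, 41.0, 40.0, 40.0, 40.0, 39.0]
```

The top-face edge is at row 115 and the ribs at about 163. Both match 0.95 rad, which is the stop, and the other covers were never touched.

```bash
python3 -c "
from cell import manip
print(manip.hand_in())"
```

```text
the job is handed in; nothing more can be done
None
```

Cover_1 was the unlocked one: I pushed it open to its stop (about 0.95 rad by the wrist camera), withdrew the fingers, left the other three covers untouched, and handed the job in at about 11 s; no verdict was returned.

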